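# Roll the sight tube window-up and rest it in its reading cradle

## Robot

A 6-joint arm with a two-finger parallel gripper is mounted at the origin on a cart in front of the work surface, level with it; the furniture and walls round the work are solid. World frame = base frame: x ahead of the robot, y to its left, z up, the work surface at z = 0. Lengths are in mm, angles in rad, forces in N, time in s.
With the tool pointing down it reaches from about 275 to 825 mm from the base axis. Payload 4.9 kg.
Tool frame: the origin (TCP) lies at the very end of the fingers, on their centre line; the grasp point (between the pads) lies 19 mm behind it; z points along the fingers, y is the direction in which the jaws open and shut (so a half turn about z gives the same grasp; the last joint's range is limited). The gripper opens to 85 mm and grips with 20 to 120 N. Pads are 22 mm wide; open, the fingers measure 114 mm over their backs; the gripper's body (76 mm by 85 mm) begins 54 mm behind the grasp point. The pads swing forward as they close: fully open they stand 13 mm farther back than shut.
Start: joints at [1.033, 0.326, -0.193, 1.052, 0, 1.437], TCP at [216.1, 505.786, 231.281] pointing down, gripper open.
Joint ranges: [-2.65, 2.65], [-0.97, 1.79], [-1.3, 1.35], [-1.93, 2.1], [-1.47, 1.37], [-3.14, 3.14]. Speed limits (rad/s): [2.57, 2.57, 3.14, 3.14, 3.14, 3.14].

## Interface

Orientations are given as [roll, pitch, yaw] about the fixed x, y, z axes, in that order (R = Rz(yaw) Ry(pitch) Rx(roll)).
In Python, from bench import bot, solve_ik, imaging gives the robot as it stands. Calls block until the motion is done:
- bot.move_ptp(position, orientation): joint-space move of the TCP to a pose.
- bot.movel(position, rot=None, max_speed=150, threshold=None): straight line of the TCP; rot=None keeps the orientation; max_speed is the mean speed in mm/s. With threshold (N) it stops when the force on the tool has changed by that much, and returns True; else False.
- bot.move_j(angles): joint-space move.
- bot.grip(opening, effort=None): opening from 0.0 (shut) to 1.0 (fully open); effort is the grip in N (None keeps the last); returns when the fingers have stopped.
- bot.dwell(seconds).
- solve_ik(position, orientation): joint angles nearest the present ones, or None.
- bot.get_state(): the state.
- imaging.capture(name): name is "scene" or "top" or "wrist"; returns the picture (420x560x3 uint8, blue, green, red); there is no depth.
- imaging.camera_model(name): a dict with "K" (3x3 intrinsics, pixels), "k1" (the pictures are not rectified: a ray, as slopes to the right and down, at radius r is drawn at 1 + k1 r^2 times it, then the intrinsics apply), "position" and "rotation" of the camera in the world. Camera axes: x right, y up, looking along -z (the intrinsics and any distortion apply to the point x, -y, -z); pixel columns grow to the right and rows downward; lengths in mm; the calibration is good to about 2 mm. A picture is of the moment at which its call begins: read the wrist's pose just before it. camera_model takes no time and is no camera call; for the wrist camera it gives the pose at the moment of the call.
A pose or a line that the arm cannot do raises bot.IKError and nothing moves.
- bot.sign_off(): hands the job in, once; it reports no verdict.
The state is a dict: "t": time; "qpos": joint angles; "joint_velocities": joint speeds; "effort": joint torques, N m; "tcp_pos": TCP position; "orientation": TCP orientation; "contact_force": force on the tool from outside, world axes, zero at the start; "wrist_torque": the same for the moment, N m; "opening": opening from 0.0 (shut) to 1.0 (fully open).
Only numpy, scipy, OpenCV 4.12 (cv2) and the standard library are available. Lean on these libraries where they do the work, as an engineer would, in place of code of your own. Each camera call takes 0.05 s, during which the arm holds its last target.

## Task

Roll the steel sight tube along the worktop until the long scale window in its side faces straight up, and let it come to rest there; do not lift it before that. Then pick it up, keeping the window up, and lay it gently and centrally in the two V-shaped saddles of the cradle, so that the window can be read from above, and let go. Leave the sample bottle, petri dish and spatula where they are.

Things in the scene. Friction and masses are not known exactly. Their poses are not given: they have to be found in the camera images.
- tube: steel sight tube on the worktop: cylinder 36 mm in diameter, 140 mm long, with a small hose nipple on each end; about 0.32 kg. Origin mid-length on its axis (18 mm above the worktop); x along the tube. It rolls without slipping and soon stops when let go. A fingertip pressed lightly on top and moved across goes twice as far as the tube's axis, so it takes several short strokes.
- window (a point): middle of the tube's long window, on its surface 18 mm from the axis: a white graduated strip 84 x 8 mm in a dark frame 92 x 13 mm, fixed, parallel to the tube. z points straight out of the window, away from the tube's axis; x along the tube. It starts turned at least 50 degrees from up, to either side, or even straight down.
- cradle: fixed cradle: grey base 120 x 70 x 10 mm with two aluminium V saddles, 90 degrees, open upward, 12 mm thick, 45 mm either side of the middle along x. Origin: centre of the base's underside; x along the seat, z up. Saddles 45 mm high, 65 mm wide over the tops, 78 mm gap between them. A seated tube has its axis 43 mm above the worktop, above the origin. Either end may lie at either end.
- sample_bottle: small glass sample bottle, 58 mm in diameter, 103 mm tall, standing; origin at the centre of its base. Leave alone
- petri_dish: covered glass petri dish, 94 mm in diameter, 18 mm high; origin at the centre of its underside. Leave alone
- spatula: steel spatula, 176 mm long (roughly along world y), 19 mm wide, 8 mm high; origin at the centre of its underside. Leave alone
Things that resemble listed ones, but are neither listed nor needed, are in the scene too. What is shaped like the tube but blue is not meant. What is shaped like the cradle but red is not meant.

How it is judged:
By the outcome, as a careful person would: the job done as asked, in the order asked, and still so for the second after the job is handed in, with the robot touching nothing.
It also fails if it takes over 61 s, if anything falls off the work surface, if the arm or the gripper's body presses on something with over 40 N, if the wrist force passes 120 N, or if a joint passes its speed limit or range.

## Working session

There is one attempt and no reset: what is moved stays moved. The work goes in short steps, each a Python script; the robot and the scene stay as the last script left them, time stands still between calls to the robot, and variables do not carry over. Pictures are saved under pics/ and viewed, and the job is handed in when it is done.

```bash
ls; mkdir -p pics
python3 - <<'E'
from bench import bot, imaging
import cv2
for n in("scene","top","wrist"):
    m=imaging.camera_model(n); print(n,m)
    cv2.imwrite(f"pics/a_{n}.png",imaging.capture(n))
print(bot.get_state())
E
```

```text
pics
scene {'K': array([[396.24377202,   0.        , 276.77651133],
       [  0.        , 396.24377202, 209.89031727],
       [  0.        ,   0.        ,   1.        ]]), 'k1': 0.01584193251262351, 'position': array([  -5.15518071, -391.23414832,  676.02003866]), 'rotation': array([ 0.85789048,  0.01034638, -0.87073517])}
top {'K': array([[543.16900815,   0.        , 276.87567728],
       [  0.        , 543.16900815, 213.08787063],
       [  0.        ,   0.        ,   1.        ]]), 'k1': 0.023665878231934355, 'position': array([ 286.22394022,   64.1813134 , 1225.46118349]), 'rotation': array([ 0.23175137,  0.00585415, -1.59438302])}
wrist {'K': array([[312.36180851,   0.        , 275.20935929],
       [  0.        , 312.36180851, 212.42706329],
       [  0.        ,   0.        ,   1.        ]]), 'k1': 0.0025110494668217865, 'position': array([153.19978016, 533.62944085, 373.18078423]), 'rotation': array([-2.72268325e-01,  1.11545866e-03,  1.16599131e+00])}
{'t': 0.15, 'qpos': array([ 1.03279555e+00,  3.26788331e-01, -1.93373128e-01,  1.05198903e+00,
        4.60274941e-05,  1.43659958e+00]), 'joint_velocities': array([-0.00075132, -0.00144425,  0.00372528, -0.00164715, -0.00117156,
       -0.00045243]), 'effort': array([ 1.42569052e-04, -4.43704855e+01,  2.62665027e+01,  1.04295794e-02,
       -1.85181125e-04, -3.76263756e-06]), 'tcp_pos': array([215.84925427, 505.3884296 , 230.66651385]), 'orientation': array([-3.14025682e+00, -2.26792821e-04,  2.73778844e+00]), 'contact_force': array([ 0.021871  , -0.98832876,  0.55639815]), 'wrist_torque': array([0.01228762, 0.0722155 , 0.02945779]), 'opening': 0.9987095443083468}
```

View pics/a_scene.png

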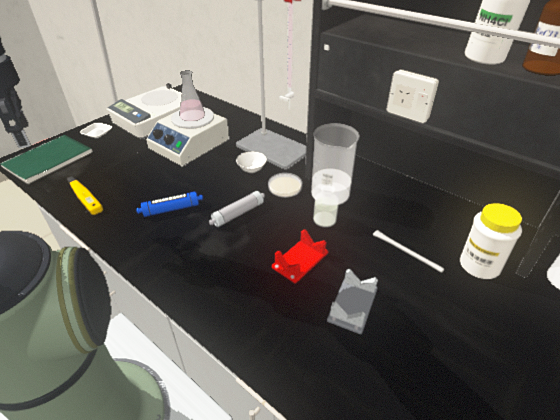

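View pics/a_top.png

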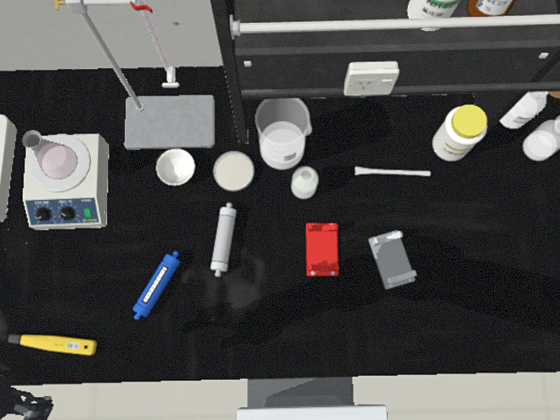

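View pics/a_wrist.png

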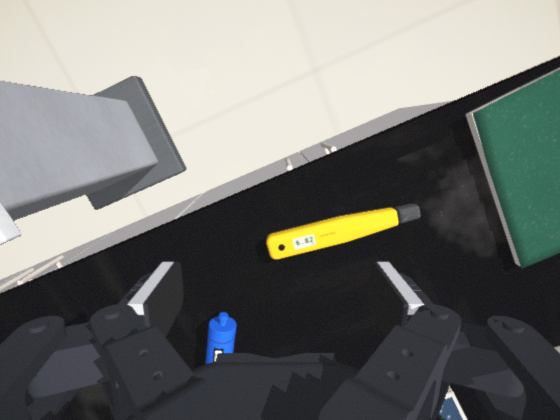

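The tube (grey) lies at about (224,240) in the top view, the grey cradle at (392,260), and no window shows from above or from the −y side. Next I'll write the helpers and do the measurements.

```bash
cat > h.py <<'E'
import numpy as np, cv2
from scipy.spatial.transform import Rotation as Ro
def Rm(m): return Ro.from_euler('xyz',m['rotation']).as_matrix()
def ray(m,uv):
    uv=np.atleast_2d(np.float64(uv)); K=np.array(m['K'])
    n=cv2.undistortPoints(uv.reshape(-1,1,2),K,np.array([m['k1'],0,0,0.])).reshape(-1,2)
    d=np.c_[n[:,0],-n[:,1],-np.ones(len(n))]@Rm(m).T
    return np.array(m['position']),d
def onz(m,uv,z):
    p,d=ray(m,uv); return p+d*((z-p[2])/d[:,2])[:,None]
def tri(m1,a,m2,b):
    p,d=ray(m1,a);q,e=ray(m2,b); out=[]
    for x,y in zip(d,e):
        s=np.linalg.lstsq(np.c_[x,-y],q-p,rcond=None)[0]
        out.append(np.r_[(p+s[0]*x+q+s[1]*y)/2, np.linalg.norm(p+s[0]*x-q-s[1]*y)])
    return np.array(out)
def proj(m,P):
    c=(np.atleast_2d(P)-m['position'])@Rm(m); n=c[:,:2]/-c[:,2:]*[1,-1]
    return cv2.projectPoints(np.c_[n,np.ones(len(n))],np.zeros(3),np.zeros(3),np.array(m['K']),np.array([m['k1'],0,0,0.]))[0].reshape(-1,2)
def zoom(im,x0,y0,w,h,f): return cv2.resize(im[y0:y0+h,x0:x0+w],None,fx=f,fy=f,interpolation=cv2.INTER_CUBIC)
E
python3 - <<'E'
from h import *
t=cv2.imread('pics/a_top.png');s=cv2.imread('pics/a_scene.png')
a=zoom(t,190,160,250,150,3.2);cv2.imwrite('pics/z_top.png',a)
cv2.imwrite('pics/z_scene.png',zoom(s,190,160,200,180,3.2))
E
```

```text
(no output)
```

View pics/z_top.png

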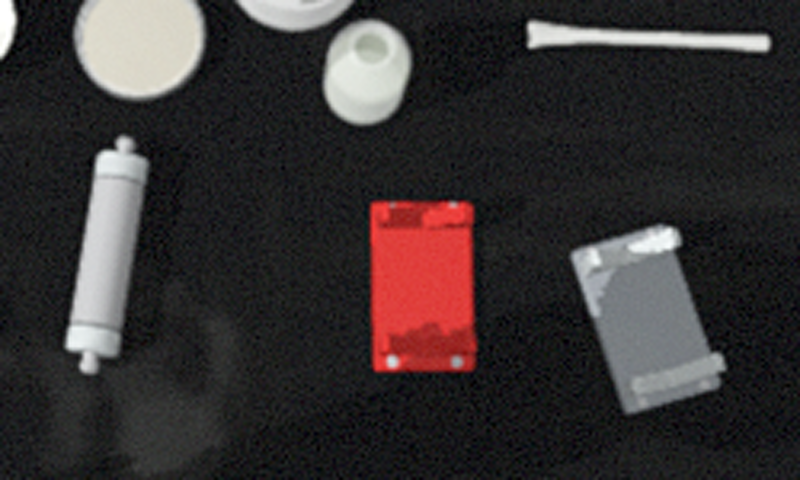

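View pics/z_scene.png

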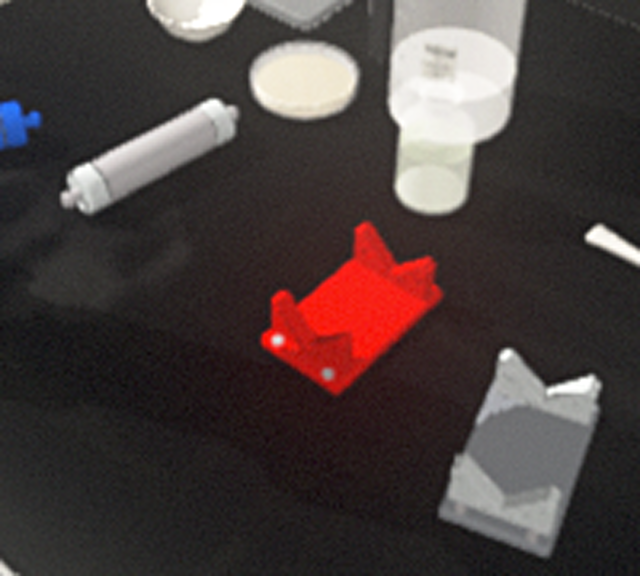

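Run:
```python
from h import *
from bench import imaging,solve_ik
mt=imaging.camera_model('top');ms=imaging.camera_model('scene')
T=lambda L:np.array(L)/3.2+[190,160]
nt=T([[125,142],[90,370]]);ns=T([[235,112],[67,198]])
print(tri(mt,nt,ms,ns).round(1)); P=onz(mt,nt,18);print(P.round(1))
# masks
t=cv2.imread('pics/a_top.png')
for nm,box in (('tube',(205,195,40,85)),('cradle',(362,225,60,70))):
    x,y,w,h=box; g=cv2.cvtColor(t[y:y+h,x:x+w],cv2.COLOR_BGR2GRAY)
    m=(g>75).astype(np.uint8); c=max(cv2.findContours(m,0,1)[0],key=cv2.contourArea)
    r=cv2.minAreaRect(c); b=cv2.boxPoints(r)+[x,y]
    print(nm,r,cv2.contourArea(c)); print(b.round(1).tolist()); print(onz(mt,b,0 if nm=='cradle' else 18).round(1).tolist())
```

```text
[[596.2 172.8  16.6   3.3]
 [432.  197.6  21.7   1.9]]
[[594.5 173.7  18. ]
 [431.7 198.5  18. ]]
tube ((17.986486434936523, 44.081085205078125), (17.097497940063477, 75.1303482055664), 9.462322235107422) 1041.5
[[208.4, 274.7], [220.7, 200.6], [237.6, 203.4], [225.2, 277.5]]
[[434.2, 220.2, 18.0], [603.9, 192.8, 18.0], [596.3, 154.1, 18.0], [427.0, 182.7, 18.0]]
cradle ((30.623607635498047, 33.78173828125), (55.40447998046875, 34.733985900878906), 70.70995330810547) 1663.5
[[367.1, 238.4], [399.9, 226.9], [418.2, 279.2], [385.4, 290.7]]
[[510.9, -140.5, 0.0], [535.9, -217.3, 0.0], [415.1, -249.1, 0.0], [391.2, -173.9, 0.0]]
```

```bash
cat >> h.py <<'E'
TC=None
def toolcam():
    from bench import bot,imaging
    s=bot.get_state(); m=imaging.camera_model('wrist')
    Rt=Ro.from_euler('xyz',s['orientation']).as_matrix()
    return Rt.T@(np.array(m['position'])-s['tcp_pos']), Rt.T@Rm(m)
def lookat(C,tgt,roll,tc):
    z=np.array(C)-tgt; z=z/np.linalg.norm(z)
    x=np.cross([0,0,1],z)
    if np.linalg.norm(x)<1e-3:x=np.array([1.,0,0])
    x/=np.linalg.norm(x); Rc=np.c_[x,np.cross(z,x),z]@Ro.from_euler('z',roll).as_matrix()
    Rt=Rc@tc[1].T; return np.array(C)-Rt@tc[0], Ro.from_matrix(Rt).as_euler('xyz'),Rt
E
python3 - <<'E'
from h import *
from bench import bot,solve_ik
tc=toolcam(); print(tc)
q0=bot.get_state()['qpos']
tg=np.array([513,186,18.])
for el in(25,35,45):
  for D in (220,280):
   for az in (70,90,110):
    for roll in np.radians(np.arange(0,360,30)):
      e,a=np.radians([el,az])
      C=tg+D*np.array([np.cos(e)*np.cos(a),np.cos(e)*np.sin(a),np.sin(e)])
      p,o,R=lookat(C,tg,roll,tc)
      if p[2]<50: continue
      q=solve_ik(p,o)
      if q is not None: print(el,D,az,round(np.degrees(roll)),p.round(),np.degrees(np.arccos(-R[2,2])).round(),np.abs(q-q0).max().round(2))
E
```

```text
(array([  68.73266971,    1.21412719, -142.59825874]), array([[-1.00116826e-03,  9.63094026e-01,  2.69163323e-01],
       [ 9.99999400e-01,  1.08399224e-03, -1.59081081e-04],
       [-4.44980993e-04,  2.69163003e-01, -9.63094533e-01]]))
25 220 70 120 [508. 244.  57.] 58.0 3.93
25 220 70 150 [515. 236.  66.] 52.0 4.53
25 220 70 180 [528. 230.  70.] 49.0 1.22
25 220 70 210 [541. 226.  67.] 52.0 0.96
25 220 90 120 [488. 239.  57.] 58.0 4.21
25 220 90 150 [498. 234.  66.] 52.0 1.49
25 220 90 180 [512. 232.  70.] 49.0 0.97
25 220 90 210 [526. 234.  67.] 52.0 0.77
25 220 90 240 [536. 238.  59.] 58.0 0.95
25 220 110 120 [472. 227.  57.] 58.0 1.63
25 220 110 150 [482. 226.  66.] 52.0 1.1
25 220 110 180 [496. 229.  70.] 49.0 0.79
25 220 110 210 [509. 235.  67.] 52.0 0.76
25 220 110 240 [517. 243.  59.] 58.0 0.77
25 280 70 90 [526. 302.  69.] 66.0 3.28
25 280 70 120 [526. 295.  82.] 58.0 3.9
25 280 70 150 [534. 288.  92.] 52.0 4.49
25 280 70 180 [546. 281.  96.] 49.0 1.25
25 280 90 60 [490. 305.  57.] 73.0 2.79
25 280 90 90 [485. 299.  69.] 66.0 3.48
25 280 90 120 [488. 293.  82.] 58.0 4.14
25
[... 4057 characters left out ...]
5 280 90 210 [526. 256. 123.] 32.0 0.51
45 280 90 240 [536. 263. 116.] 39.0 0.67
45 280 90 270 [541. 273. 107.] 47.0 0.91
45 280 90 300 [538. 283.  97.] 54.0 1.04
45 280 90 330 [528. 290.  89.] 59.0 1.45
45 280 110 0 [477. 287.  86.] 61.0 2.19
45 280 110 30 [465. 281.  88.] 59.0 2.81
45 280 110 60 [457. 270.  95.] 54.0 3.51
45 280 110 90 [457. 260. 105.] 47.0 4.2
45 280 110 120 [463. 252. 115.] 39.0 1.46
45 280 110 150 [475. 248. 122.] 32.0 0.91
45 280 110 180 [489. 250. 125.] 29.0 0.5
45 280 110 210 [501. 256. 123.] 32.0 0.49
45 280 110 240 [509. 267. 116.] 39.0 0.53
45 280 110 270 [509. 277. 107.] 47.0 0.82
45 280 110 300 [503. 285.  97.] 54.0 1.22
45 280 110 330 [491. 289.  89.] 59.0 1.67
```

Run:
```python
from h import *
from bench import bot,imaging
import pickle
tc=toolcam(); pickle.dump(tc,open('tc.pkl','wb'))
tg=np.array([513,186,18.]);e=np.radians(25)
p,o,R=lookat(tg+280*np.array([0,np.cos(e),np.sin(e)]),tg,np.pi,tc)
bot.move_ptp(p,o)
m=imaging.camera_model('wrist');im=imaging.capture('wrist');cv2.imwrite('pics/b_w.png',im);pickle.dump(m,open('b_w.pkl','wb'))
s=bot.get_state();print(s['t'],s['tcp_pos'],p,o)
```

```text
1.6417 [511.68494158 287.79200753  96.77508628] [511.791233   286.77585377  95.68319036] [-3.13998019  0.8619391   1.5723343 ]
```

View pics/b_w.png

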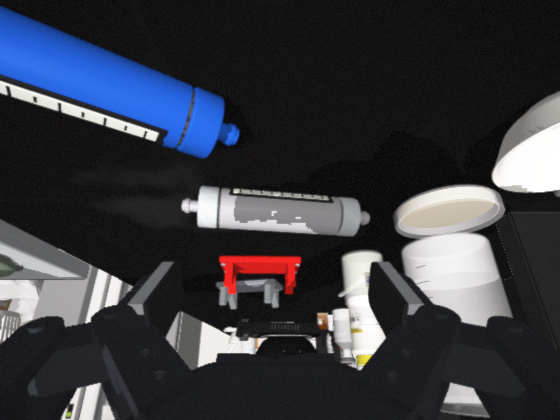

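Run:
```python
from h import *
cv2.imwrite('pics/b_z.png',zoom(cv2.imread('pics/b_w.png'),175,170,210,80,3.8))
```

```text
(no output)
```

View pics/b_z.png

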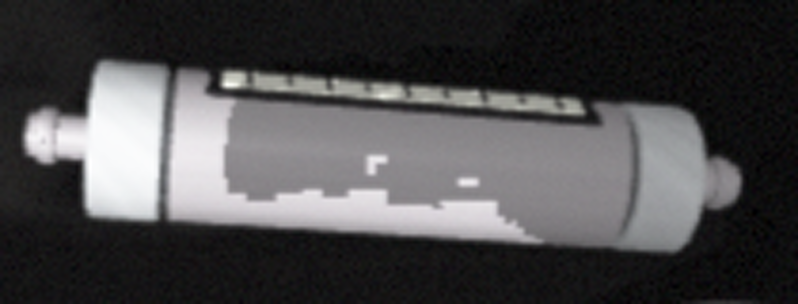

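```bash
cat >> h.py <<'E'
def cyl(m,uv,A,B,r=18.):
    """angle from up of the surface point seen, positive to +y side"""
    A=np.array(A,float);a=np.array(B,float)-A;L=np.linalg.norm(a);a/=L
    up=np.array([0,0,1.]);n=np.cross(up,a)  # horizontal perp
    n/=np.linalg.norm(n); n*=np.sign(n[1]); w=np.cross(n,a); w*=np.sign(w[2])
    p,d=ray(m,uv);out=[]
    for v in d:
        q=p-A; P=np.array([q@n,q@w]);D=np.array([v@n,v@w])
        aa,bb,cc=D@D,P@D,P@P-r*r;disc=bb*bb-aa*cc
        t=(-bb-np.sqrt(max(disc,0)))/aa; h=P+t*D
        out.append((np.degrees(np.arctan2(h[0],h[1])),(q+t*v)@a-L/2,disc/aa))
    return np.array(out)
E
python3 - <<'E'
from h import *
import pickle
from bench import imaging
m=pickle.load(open('b_w.pkl','rb'));mt=imaging.camera_model('top')
Z=lambda L:np.array(L)/3.8+[175,170]
print(tri(m,Z([[740,180],[28,135]]),mt,[[229.1,204.4],[218.1,275.6]]).round(1))
A,B=(431.7,198.5,18),(594.5,173.7,18)
print(proj(m,[A,B])*1)
print(cyl(m,Z([[400,77],[400,86],[400,99],[400,107],[230,72],[230,89],[230,96],[580,95],[580,112],[580,122]]),A,B).round(1))
E
```

```text
[[597.4 174.3  17.1   5.4]
 [431.4 198.8  17.5   0.8]]
[[183.12599139 206.27977655]
 [363.61847216 218.03485991]]
[[150.5   1.5 -79.7]
 [147.8   1.5   0.9]
 [117.5   0.4 101.8]
 [108.3   0.2 154.6]
 [150.9 -38.4 -11. ]
 [114.6 -38.2 117.5]
 [107.1 -38.1 161.5]
 [150.7  45.7 -37.4]
 [117.5  43.  101.5]
 [106.1  42.3 167.7]]
```

Seen upside-down, the window shows at about (280,194), on the lower +y flank. It is about 128° from up, so the tube has to roll about 40 mm toward −y. I'll do a first short stroke and log the force.

```bash
cat >> h.py <<'E'
def stroke(c,ax,d,yaw,thr=5.,press=0.0,v=60):
    """c tube centre xy, ax unit axis xy, d signed tube travel along n (n = toward -y)"""
    from bench import bot
    n=np.array([ax[1],-ax[0]]); n=n*(-np.sign(n[1]))
    o=[np.pi,0,yaw]; a=np.array(c)-n*d/2; b=a+n*2*d
    bot.movel([*a,50],o,max_speed=150)
    st=lambda k:(lambda s:print(k,round(s['t'],2),s['tcp_pos'].round(1),s['contact_force'].round(1)))(bot.get_state())
    st('hover')
    hit=bot.movel([*a,28],o,max_speed=30,threshold=thr); st(f'down {hit}')
    if not hit: return False
    z=bot.get_state()['tcp_pos'][2]-press
    bot.movel([*((a+b)/2),z],o,max_speed=v); st('mid')
    bot.movel([*b,z],o,max_speed=v); st('end')
    bot.dwell(.1)
    bot.movel([*b,55],o,max_speed=120); st('up')
    return True
E
python3 - <<'E'
from h import *
from bench import bot,imaging
bot.grip(0.0,40)
A,B=np.array([431.7,198.5]),np.array([595.5,174]);c=(A+B)/2;ax=(B-A)/np.linalg.norm(B-A)
yaw=np.pi+np.arctan2(ax[1],ax[0]); print(c,yaw)
n=-np.array([-ax[1],ax[0]]);print(n)
bot.move_ptp([*(c-n*5),80],[np.pi,0,yaw])
print(stroke(c,ax,10,yaw))
im=imaging.capture('top');cv2.imwrite('pics/c_t.png',im)
cv2.imwrite('pics/c_w.png',imaging.capture('wrist'))
print(bot.get_state()['t'],bot.get_state()['opening'])
E
```

```text
[513.6  186.25] 2.993120678787722
[-0.14792709 -0.98899827]
hover 4.58 [513.4 191.3  49.3] [ 1.4 -0.5  0.2]
down True 5.12 [514.7 191.6  35.9] [-1.7  0.7  7. ]
mid 5.43 [513.1 180.9  36. ] [-1.6 -1.   4. ]
end 5.75 [511.3 170.8  36. ] [-0.4  0.1  4. ]
up 6.16 [511.9 171.5  55.1] [-0.4 -0.5 -0.4]
True
6.2583 -0.0022547629984351215
```

View pics/c_w.png

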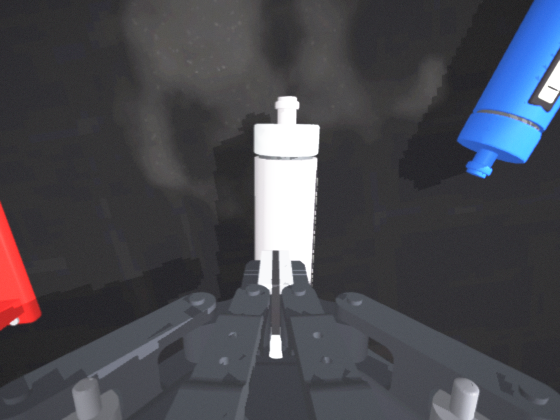

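View pics/c_t.png

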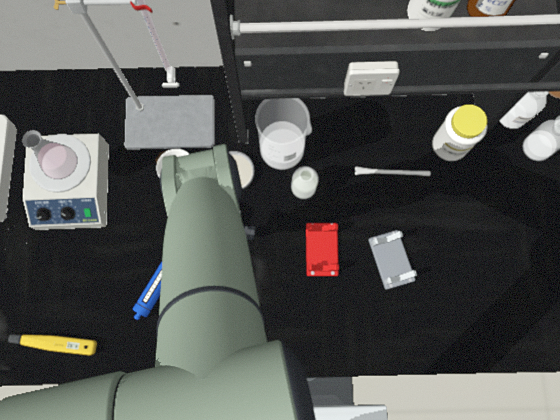

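Run:
```python
from h import *
from bench import bot,imaging
m=imaging.camera_model('wrist')
print(onz(m,[[288,102],[286.5,140],[284,240]],18).round(1))
print(onz(m,[[286.5,127]],36).round(1))
c0=np.array([513.6,186.25]);ax=np.array([.988998,-.147927]);yaw=2.99312;n=np.array([-.147927,-.988998])
c=c0+n*10
print('expected axis y at x',[ (x,(c[1]+(x-c[0])*ax[1]/ax[0]).round(1)) for x in(430,450)])
```

```text
[[432.6 191.5  18. ]
 [452.4 187.9  18. ]
 [511.  178.1  18. ]]
[[445.3 188.3  36. ]]
expected axis y at x [(430, np.float64(188.6)), (450, np.float64(185.7))]
```

Run:
```python
from h import *
from bench import bot,imaging
ax=np.array([.988,-.155]);ax/=np.linalg.norm(ax);yaw=2.99312;n=np.array([ax[1],-ax[0]])
c=np.array([512,178.])
for i in range(2):
    if not stroke(c,ax,11,yaw,v=70): break
    c=c+n*10.7
bot.movel([c[0]+20,c[1],120],[np.pi,0,yaw])
print(c,bot.get_state()['t'])
import pickle
m=imaging.camera_model('wrist');im=imaging.capture('wrist');cv2.imwrite('pics/d_w.png',im);pickle.dump(m,open('d_w.pkl','wb'))
```

```text
hover 6.51 [512.2 183.7  49.1] [ 0.3  0.1 -0.4]
down True 7.03 [513.  183.7  35.8] [-1.   1.4  5.7]
mid 7.34 [511.1 172.1  35.9] [-1.3  1.5  5.1]
end 7.65 [509.3 160.8  35.9] [-2.5  0.2  6.2]
up 8.06 [510.  161.4  55.1] [-0.3  0.1  0. ]
hover 8.31 [510.5 173.   49. ] [ 0.2 -0.3 -0. ]
down True 8.83 [511.4 173.1  35.8] [-0.9  1.   7. ]
mid 9.14 [509.4 161.6  35.9] [-1.1 -0.3  4.9]
end 9.45 [507.6 150.3  35.9] [-1.1  0.6  6.4]
up 9.86 [508.4 150.8  55.1] [-0.5  0.7  0.2]
[508.68328025 156.85858637] 10.4667
```

View pics/d_w.png

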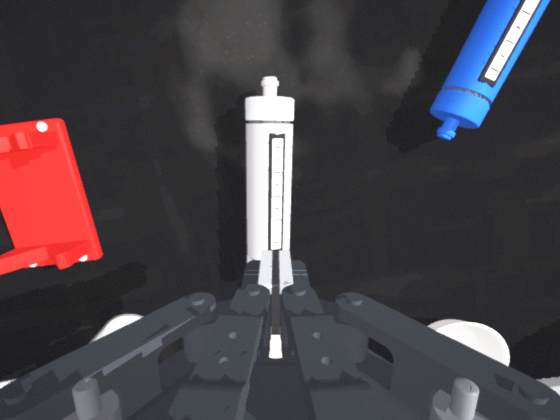

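```bash
cat >> h.py <<'E'
def winmeas(m,im,rows,u0,u1):
    """per row: body left/right edges and strip edges -> axis fit on z=18 and window angle"""
    g=cv2.GaussianBlur(cv2.cvtColor(im,cv2.COLOR_BGR2GRAY),(1,5),0).astype(float); L=[];Rr=[];S=[]
    for v in rows:
        r=g[v,u0:u1]; on=np.where(r>110)[0]
        if len(on)<5: continue
        def cross(i,j): # subpixel 110 crossing
            return u0+i+(110-r[i])/(r[j]-r[i])*(j-i)
        l=cross(on[0]-1,on[0]);q=cross(on[-1]+1,on[-1]); L.append((l,v));Rr.append((q,v))
        k=on[np.r_[True,np.diff(on)>1]]; e=on[np.r_[np.diff(on)>1,True]]
        S.append([(round(cross(a-1,a),1),round(cross(b+1,b),1)) for a,b in zip(k,e)])
    L,Rr=np.array(L),np.array(Rr)
    p,dl=ray(m,L);_,dr=ray(m,Rr)
    nl=np.linalg.svd(dl)[2][2]; nr=np.linalg.svd(dr)[2][2]   # tangent planes through the camera
    a=np.cross(nl,nr); a/=np.linalg.norm(a)
    bis=dl.mean(0)/np.linalg.norm(dl.mean(0))+dr.mean(0)/np.linalg.norm(dr.mean(0))
    nl*=np.sign(nl@bis); nr*=np.sign(nr@bis)      # inward
    # axis: nl.(X-p)=18, nr.(X-p)=18
    X=p+np.linalg.lstsq(np.c_[nl,nr,a].T,[18,18,bis@a/np.linalg.norm(bis)*0+ (dl.mean(0)/abs(dl.mean(0)[2])*(p[2]-18))@a],rcond=None)[0]
    return X,a,S,L,Rr
E
python3 - <<'E'
from h import *
import pickle
m=pickle.load(open('d_w.pkl','rb'));im=cv2.imread('pics/d_w.png')
X,a,S,L,Rr=winmeas(m,im,range(140,240,6),225,315)
print(X,a,a/np.abs(a[0])); 
for s,v in zip(S,L[:,1]): print(v,s)
cv2.imwrite('pics/d_z.png',zoom(im,225,70,90,200,3))
mid=(L+Rr)/2; P=onz(m,mid,18); f=np.polyfit(P[:,0],P[:,1],1);print(f,np.polyval(f,510),np.polyval(f,440))
E
```

```text
[507.17078282 155.82980208  18.06739543] [-0.98636347  0.16452712 -0.00423508] [-1.          0.16680172 -0.00429363]
140.0 [(np.float64(245.4), np.float64(269.0)), (np.float64(270.8), np.float64(292.9))]
146.0 [(np.float64(245.5), np.float64(268.9)), (np.float64(270.7), np.float64(292.7))]
152.0 [(np.float64(245.5), np.float64(269.0)), (np.float64(270.7), np.float64(292.6))]
158.0 [(np.float64(245.5), np.float64(269.0)), (np.float64(270.5), np.float64(292.3))]
164.0 [(np.float64(245.5), np.float64(269.0)), (np.float64(270.5), np.float64(292.1))]
170.0 [(np.float64(245.7), np.float64(268.7)), (np.float64(270.4), np.float64(291.9))]
176.0 [(np.float64(245.8), np.float64(268.8)), (np.float64(270.4), np.float64(291.9))]
182.0 [(np.float64(245.8), np.float64(268.8)), (np.float64(270.2), np.float64(291.6))]
188.0 [(np.float64(245.8), np.float64(268.8)), (np.float64(270.2), np.float64(291.3))]
194.0 [(np.float64(245.9), np.float64(268.5)), (np.float64(270.2), np.float64(291.2))]
200.0 [(np.float64(245.9), np.float64(268.6)), (np.float64(270.1), np.float64(291.0))]
206.0 [(np.float64(246.0), np.float64(268.5)), (np.float64(270.1), np.float64(290.9))]
212.0 [(np.float64(246.0), np.float64(268.6)), (np.float64(270.1), np.float64(290.8))]
218.0 [(np.float64(246.0), np.float64(268.5)), (np.float64(269.9), np.float64(290.6))]
224.0 [(np.float64(246.2), np.float64(268.3)), (np.float64(269.8), np.float64(290.3))]
230.0 [(np.float64(246.3), np.float64(268.3)), (np.float64(269.8), np.float64(290.2))]
236.0 [(np.float64(246.3), np.float64(268.2)), (np.float64(269.7), np.float64(290.0))]
[-1.66862984e-01  2.40431620e+02] 155.33149851632575 167.01190740242868
```

View pics/d_z.png

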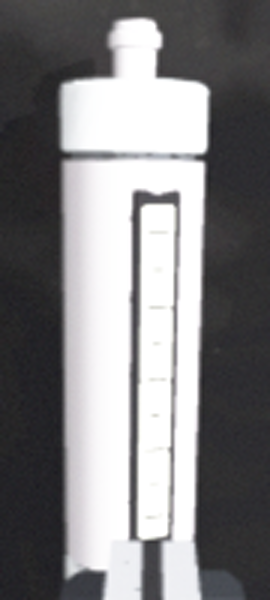

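Run:
```python
from h import *
import pickle
m=pickle.load(open('d_w.pkl','rb'));im=cv2.imread('pics/d_w.png');g=cv2.cvtColor(im,cv2.COLOR_BGR2GRAY)
print(g[190,240:300],g[191,262:292])
X=np.array([507.17,155.83,18.07]);a=np.array([.98636,-.16453,0])
A,B=X-a*70,X+a*70
print(cyl(m,[[u,190.5] for u in (268.4,271,281.5,284)],A,B).round(1))
```

```text
[ 34  34  34  34  39  59 122 182 195 202 208 215 222 230 235 241 245 248
 250 251 252 253 254 254 254 255 255 253 187  88  89 183 255 255 255 255
 255 255 255 255 255 255 189 133 242 255 255 255 255 255 250 131  52  48
  48  48  48  47  47  49] [254 254 254 255 255 252 161  79  89 186 255 255 255 255 255 255 255 255
 255 255 190 137 243 255 255 255 255 255 250 133]
[[  0.5  -2.  324. ]
 [  6.6  -2.  320.5]
 [ 33.2  -1.5 219.7]
 [ 40.8  -1.2 175.4]]
```

```bash
cat > look.py <<'E'
from h import *
from bench import bot,imaging
import pickle,sys
def look(name,c,yaw):
    bot.movel([c[0]+20,c[1],120],[np.pi,0,yaw]); bot.dwell(.15)
    m=imaging.camera_model('wrist');im=imaging.capture('wrist');cv2.imwrite(f'pics/{name}.png',im);pickle.dump(m,open(name+'.pkl','wb'))
    g=cv2.cvtColor(im,cv2.COLOR_BGR2GRAY)
    X,a,S,L,Rr=winmeas(m,im,range(140,240,6),225,315); a=-a*np.sign(a[0])*-1
    print('axis',X.round(1),a.round(4),'t',bot.get_state()['t'])
    for v in(160,190,220):
        print(g[v-1:v+2,240:300].mean(0).round().astype(int).tolist())
    return m,X,a
E
python3 - <<'E'
from look import *
a=np.array([.98636,-.16453]);yaw=np.pi+np.arctan2(a[1],a[0]);n=np.array([a[1],-a[0]])
c=np.array([508.6,155.6])
stroke(c,a,6.4,yaw,v=50)
look('e_w',c+n*6.4,yaw)
E
```

```text
hover 11.15 [509.2 158.8  50. ] [ 0.1 -0.5  0.1]
down True 11.68 [509.6 159.1  35.9] [-1.3  0.1  6.8]
mid 11.96 [508.3 152.2  36. ] [-0.3 -0.5  3.8]
end 12.23 [507.2 145.8  36. ] [-0.2  1.   3.9]
up 12.64 [507.4 146.3  55.1] [-0.4  0.1  0.3]
axis [505.1 149.7  17.3] [ 0.9864 -0.1643 -0.0054] t 13.45
[39, 43, 41, 44, 42, 45, 78, 138, 182, 195, 202, 208, 214, 221, 227, 235, 241, 244, 247, 249, 234, 103, 71, 129, 252, 255, 255, 255, 245, 241, 242, 252, 255, 255, 255, 222, 93, 110, 236, 255, 255, 255, 255, 255, 255, 255, 255, 255, 255, 255, 255, 254, 248, 116, 52, 53, 54, 53, 54, 52]
[33, 34, 35, 35, 34, 34, 44, 91, 154, 187, 197, 204, 211, 217, 225, 232, 237, 240, 238, 240, 237, 159, 80, 104, 234, 255, 255, 255, 255, 255, 255, 255, 255, 255, 255, 248, 115, 109, 235, 255, 255, 255, 255, 255, 255, 255, 255, 255, 255, 255, 255, 252, 199, 82, 51, 52, 50, 51, 49, 48]
[36, 34, 33, 35, 33, 34, 35, 48, 112, 176, 191, 201, 208, 214, 220, 227, 234, 239, 244, 246, 245, 226, 102, 76, 145, 244, 253, 242, 239, 239, 240, 241, 243, 252, 255, 244, 114, 108, 235, 255, 255, 255, 255, 255, 255, 255, 255, 255, 255, 255, 255, 249, 126, 51, 45, 47, 46, 46, 46, 46]
```

View pics/e_w.png

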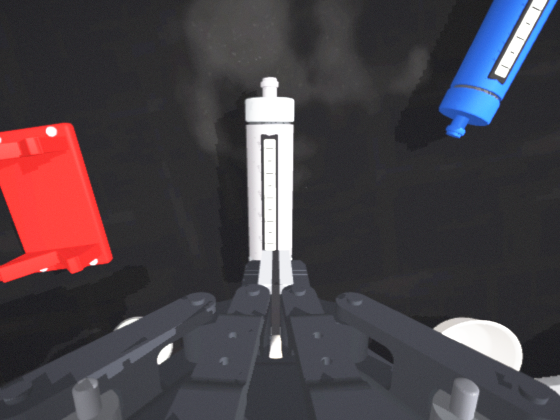

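Run:
```python
from h import *
import pickle
m=pickle.load(open('e_w.pkl','rb'))
for X in ([505.1,149.7,17.3],[505.1,149.7,18]):
    X=np.array(X);a=np.array([.9864,-.1643,0]);a/=np.linalg.norm(a)
    for v,us in ((160,(260.5,263.3,275.3,277.9)),(190,(261.0,263.5,275.6,277.9)),(220,(261.6,264.3,275.6,277.9))):
        r=cyl(m,[[u,v] for u in us],X-a*70,X+a*70)[:,0]; print(r.round(1),(r[0]+r[3])/2,(r[1]+r[2])/2)
print(m['position'],onz(m,[[269.5,82],[270,102]],18))
```

```text
[-21.  -14.1  13.6  19.8] -0.570140027561699 -0.27133953264498434
[-20.7 -14.5  14.2  19.9] -0.41457034420687044 -0.11963945991743419
[-20.2 -13.3  14.2  20. ] -0.11898775101672499 0.4208997197657016
[-20.9 -14.1  13.6  19.8] -0.5222981053610631 -0.22659863875370867
[-20.6 -14.4  14.2  19.9] -0.3673189958975538 -0.0752843953570288
[-20.1 -13.2  14.2  20. ] -0.0728785073507563 0.4633149709273967
[459.22123883 161.68830841 261.3188531 ] [[428.22326119 162.59723538  18.        ]
 [441.76585466 160.62964793  18.        ]]
```

Run:
```python
from h import *
from bench import bot,imaging,solve_ik
import pickle
m=pickle.load(open('e_w.pkl','rb')); print(onz(m,[[270,135],[270,98]],36),onz(m,[[270,124]],36))
s=bot.get_state();p=s['tcp_pos']; bot.movel([p[0],p[1],150])
bot.grip(1.0)
yaw=np.pi+np.radians(15.6)
for k,(x,y) in enumerate([(505,-150),(525,-230)]):
    bot.move_ptp([x,y,170],[np.pi,0,yaw]); bot.dwell(.15)
    m=imaging.camera_model('wrist');im=imaging.capture('wrist');cv2.imwrite(f'pics/f{k}.png',im);pickle.dump(m,open(f'f{k}.pkl','wb'))
cv2.imwrite('pics/f_t.png',imaging.capture('top'));cv2.imwrite('pics/f_s.png',imaging.capture('scene'))
print(bot.get_state()['t'])
```

```text
[[464.57101074 156.99863915  36.        ]
 [440.52765088 161.14410355  36.        ]] [[457.26914277 158.25757244  36.        ]]
16.6583
```

View pics/f0.png

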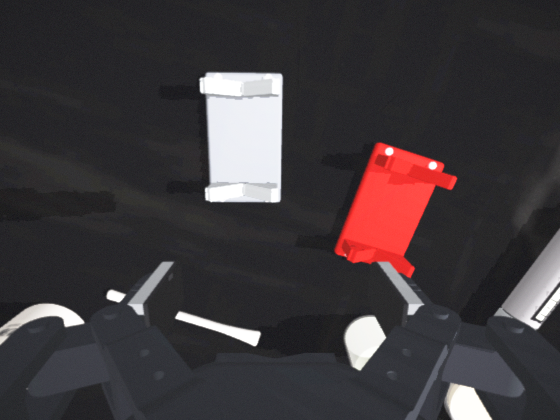

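View pics/f1.png

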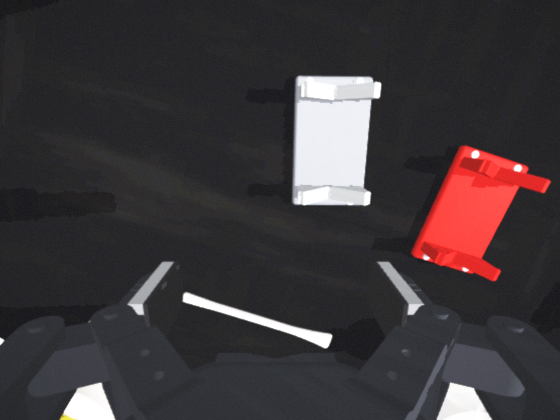

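View pics/f_t.png

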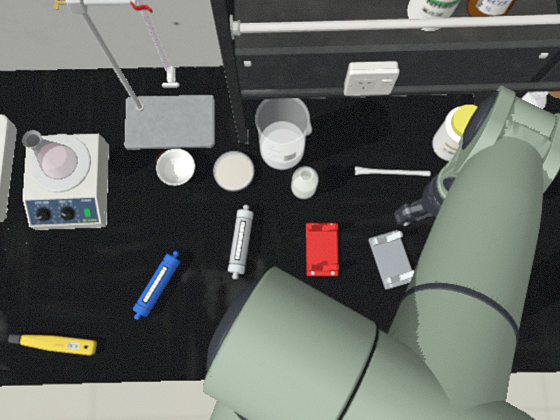

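Wrist views: the grey cradle is at about (245,138) in f0 and (334,140) in f1. The top view shows the tube at about (241,242) with its window up. Zooming in on the cradle.

Run:
```python
from h import *
a=zoom(cv2.imread('pics/f0.png'),190,60,110,155,3.6);b=zoom(cv2.imread('pics/f1.png'),280,60,110,155,3.6)
cv2.imwrite('pics/f_z.png',np.hstack([a,b])); print(a.shape)
cv2.imwrite('pics/f_tz.png',zoom(cv2.imread('pics/f_t.png'),215,200,55,85,7))
```

```text
(558, 396, 3)
```

View pics/f_z.png

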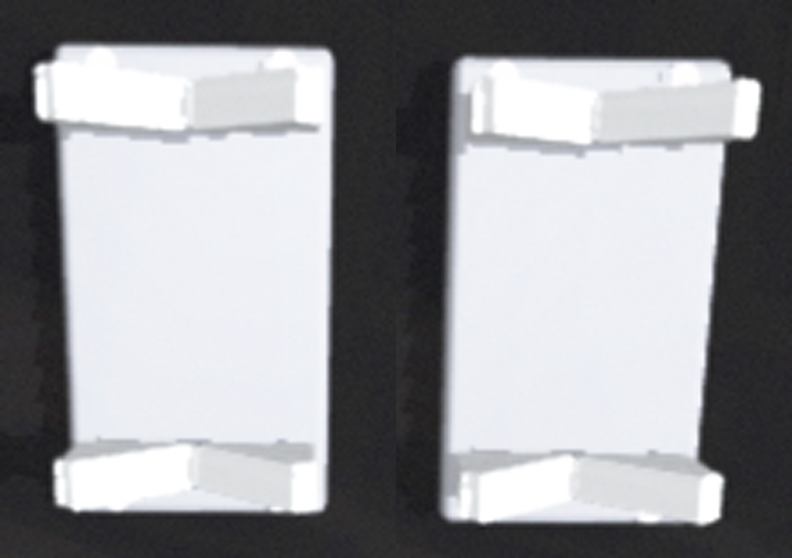

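View pics/f_tz.png

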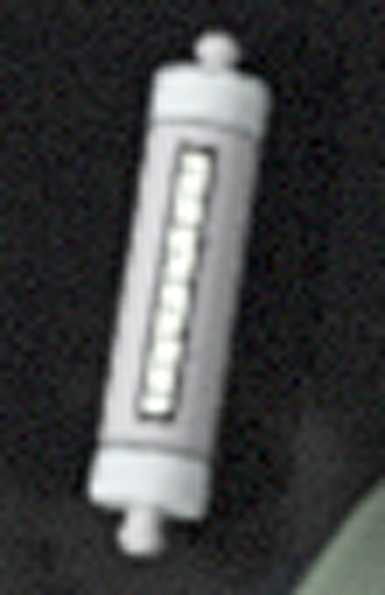

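Run:
```python
from h import *
import pickle
from bench import imaging
m0=pickle.load(open('f0.pkl','rb'));m1=pickle.load(open('f1.pkl','rb'))
P0=lambda L:np.array(L)/3.6+[190,60]-.36
P1=lambda L:(np.array(L)-[396,0])/3.6+[280,60]-.36
pairs={'valN':((188,104),(598,116)),'valF':((193,464),(575,474)),
'peakNL lip':((51,92),(488,108)),'peakNR lip':((294,97),(735,109)),'peakFL lip':((69,485),(478,498)),'peakFR lip':((293,485),(696,500)),
'baseNL':((57,47),(457,60)),'baseNR':((332,50),(728,62)),'baseFR':((325,512),(0,0))}
R={}
for k,(a,b) in pairs.items():
    if b==(0,0): print(k,onz(m0,[P0(a)],10).round(1)); continue
    R[k]=tri(m0,[P0(a)],m1,[P1(b)])[0]; print(k,R[k].round(1))
print('base z=10 f0,f1',onz(m0,P0([(57,47),(332,50),(325,512)]),10).round(1).tolist(),onz(m1,P1([(457,60),(728,62),(445,520)]),10).round(1).tolist())
N=R['valN'];F=R['valF'];print('mid',(N+F)/2,np.degrees(np.arctan2(F[1]-N[1],F[0]-N[0])),np.linalg.norm((F-N)[:2]))
lips=[R[k] for k in R if 'lip' in k];c=np.mean(lips,0);print('lip mean',c.round(1))
NL,NR,FL,FR=lips; d=(FL+FR-NL-NR);print(np.degrees(np.arctan2(d[1],d[0])),np.linalg.norm(d[:2])/2)
# tube from top view
mt=imaging.camera_model('top')
T=lambda L:np.array(L)/7+[215,200]-.43
print(onz(mt,T([(216,48),(139,538)]),18).round(1), onz(mt,T([(212,98),(150,492)]),18).round(1), onz(mt,T([(198,150),(156,414)]),36).round(1))
```

```text
valN [ 4.178e+02 -2.021e+02  2.080e+01  2.000e-01]
valF [ 5.037e+02 -1.795e+02  2.000e+01  2.000e-01]
peakNL lip [ 4.255e+02 -2.297e+02  4.150e+01  4.000e-01]
peakNR lip [ 4.117e+02 -1.769e+02  4.510e+01  4.000e-01]
peakFL lip [ 5.117e+02 -2.061e+02  4.460e+01  3.000e-01]
peakFR lip [ 498.2 -153.3   40.5    0.9]
baseNL [ 4.128e+02 -2.384e+02  7.800e+00  1.000e-01]
baseNR [ 3.945e+02 -1.722e+02  5.000e+00  1.000e-01]
baseFR [[ 509.2 -141.4   10. ]]
base z=10 f0,f1 [[413.0, -237.9, 10.0], [395.2, -172.0, 10.0], [509.2, -141.4, 10.0]] [[413.2, -238.5, 10.0], [395.5, -173.4, 10.0], [527.1, -207.8, 10.0]]
mid [ 4.60706720e+02 -1.90796061e+02  2.04235035e+01  1.91090950e-01] 14.786458508915544 88.83264281906257
lip mean [ 461.8 -191.5   42.9    0.5]
15.291011099113005 89.50619784452923
[[588.7 136.2  18. ]
 [429.  162.3  18. ]] [[572.  137.7  18. ]
 [443.6 158.7  18. ]] [[550.7 141.2  36. ]
 [465.8 155.2  36. ]]
```

Run:
```python
from look import *
a=np.array([.9864,-.1643]);yaw=np.pi+np.arctan2(a[1],a[0])
c=np.array([508.2,149.2])
bot.move_ptp([c[0]+20,c[1]+0,120],[np.pi,0,yaw])
bot.dwell(.2)
m,X,a=look('g_w',c,yaw)
s=bot.get_state();print(s['tcp_pos'],s['orientation'])
g=np.array([a[0],a[1]]);g/=np.linalg.norm(g);print('axis y at 508.2',X[1]+(508.2-X[0])*g[1]/g[0], 'yaw',np.degrees(np.arctan2(g[1],g[0])))
```

```text
axis [507.7 149.3  12.2] [ 0.9865 -0.1639  0.0015] t 18.7333
[26, 27, 26, 26, 29, 36, 84, 132, 144, 151, 156, 159, 166, 174, 183, 190, 197, 201, 204, 192, 118, 56, 67, 149, 249, 255, 255, 255, 255, 255, 255, 255, 255, 255, 249, 115, 72, 154, 238, 251, 252, 252, 252, 252, 252, 251, 251, 249, 248, 246, 242, 214, 98, 41, 36, 36, 36, 37, 34, 35]
[24, 26, 22, 26, 24, 26, 42, 89, 135, 147, 153, 157, 162, 170, 179, 185, 194, 196, 186, 191, 185, 79, 56, 116, 238, 255, 255, 255, 255, 255, 255, 255, 255, 255, 248, 112, 71, 154, 237, 251, 252, 252, 252, 252, 252, 251, 251, 249, 248, 245, 240, 210, 83, 32, 35, 32, 33, 33, 32, 31]
[23, 24, 23, 25, 23, 24, 27, 54, 101, 137, 147, 155, 158, 164, 173, 182, 191, 198, 207, 212, 195, 121, 59, 86, 207, 255, 255, 255, 255, 255, 255, 255, 255, 255, 247, 113, 70, 152, 237, 251, 251, 251, 252, 252, 252, 251, 250, 248, 248, 243, 223, 127, 49, 34, 32, 33, 33, 33, 34, 33]
[528.19325254 149.20043383 120.01055583] [ 3.14158414e+00 -1.34196582e-05  2.97654246e+00]
axis y at 508.2 149.19061225143943 yaw -9.43149455824971
```

View pics/g_w.png

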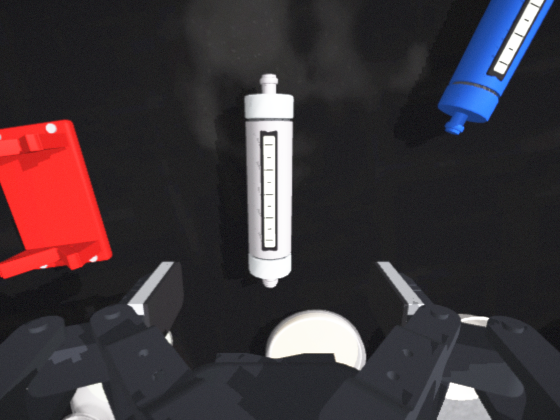

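Run:
```python
from look import *
m=pickle.load(open('g_w.pkl','rb'));P=onz(m,[[269,75],[269.5,286.5]],18);print(P,P.mean(0))
P=onz(m,[[269,132],[269,249.5]],36);print(P,P.mean(0))
a=np.array([.9865,-.1639]);a/=np.linalg.norm(a);yaw=np.pi+np.arctan2(a[1],a[0])
c=np.array([508.2,149.2])
o=[np.pi,0,yaw]
bot.movel([*c,60],o); bot.dwell(.15)
s=bot.get_state();e=s['tcp_pos'][:2]-c;print('err',e,s['tcp_pos'])
hit=bot.movel([*c,3],o,max_speed=60,threshold=8); bot.dwell(.15)
s=bot.get_state();print(hit,s['tcp_pos'],s['contact_force'].round(1),s['opening'])
if not hit:
    bot.grip(0.0,50); bot.dwell(.1)
    s=bot.get_state();print(s['tcp_pos'],s['contact_force'].round(1),s['opening'],s['t'])
    cv2.imwrite('pics/h_w.png',imaging.capture('wrist'));cv2.imwrite('pics/h_s.png',imaging.capture('scene'))
```

```text
[[425.78217946 163.11387821  18.        ]
 [593.58169951 134.48830614  18.        ]] [509.68193949 148.80109217  18.        ]
[[464.82348989 156.69091459  36.        ]
 [552.17631757 141.55926676  36.        ]] [508.49990373 149.12509068  36.        ]
err [1.45351895 0.18920596] [509.65351895 149.38920596  61.13691685]
False [508.57295297 149.2437683    3.43663664] [-0.1 -0.4 -0.8] 1.0047136249984556
[508.25745768 148.83019353   3.27698631] [-1.  -2.3  5.8] 0.40430716853522797 21.325
```

View pics/h_w.png

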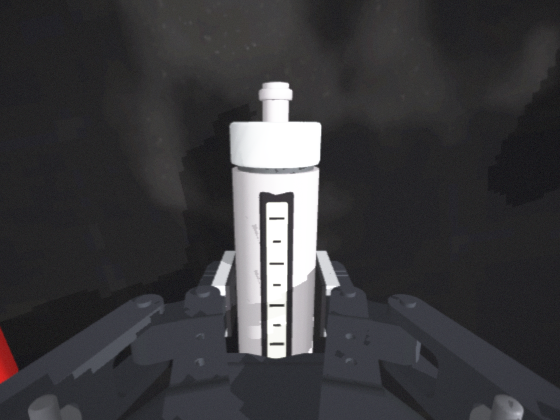

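Run:
```python
from look import *
s=bot.get_state();p=s['tcp_pos'];yaw=np.pi+np.radians(-9.43)
bot.movel([p[0],p[1],130],[np.pi,0,yaw],max_speed=120)
s=bot.get_state();print(s['t'],s['opening'],s['contact_force'].round(1))
c=np.array([461.2,-190.5]);o=[np.pi,0,np.pi+np.radians(15.1)]
# straight-line with rotation, above everything on the way
bot.movel([*c,130],o,max_speed=200); 
bot.movel([*c,70],o,max_speed=100); bot.dwell(.2)
s=bot.get_state();print(s['t'],s['opening'],s['contact_force'].round(1),s['tcp_pos'],s['orientation'])
m=imaging.camera_model('wrist');pickle.dump(m,open('i_w.pkl','wb'))
cv2.imwrite('pics/i_w.png',imaging.capture('wrist'));cv2.imwrite('pics/i_s.png',imaging.capture('scene'))
```

```text
22.6333 0.40514529827076606 [-0.1  0.7 -3.7]
25.45 0.40494852706275936 [-0.2  0.2 -3.5] [ 461.76345798 -190.83079852   70.72623261] [-3.14052189e+00  1.02626422e-03 -2.87804446e+00]
```

View pics/i_w.png

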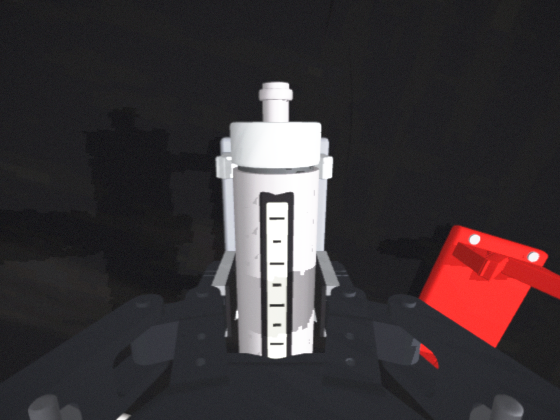

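View pics/i_s.png

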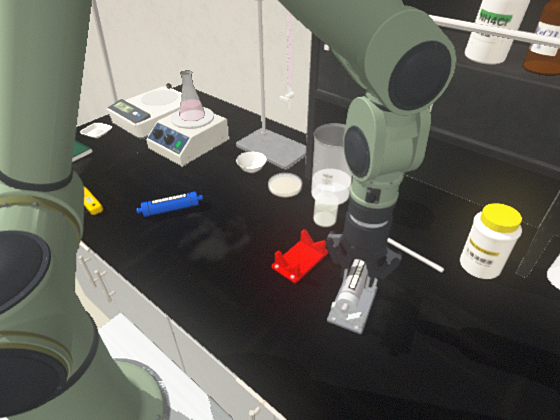

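The tube is held level and window-up, centred between the near saddle's peaks (u≈222 and 328, tube at 276). Lowering now.

Run:
```python
from look import *
c=np.array([461.2,-190.5]);o=[np.pi,0,np.pi+np.radians(15.1)]
bot.movel([*c,38],o,max_speed=60)
hit=bot.movel([*c,26],o,max_speed=12,threshold=4); s=bot.get_state();print(hit,s['t'],s['opening'],s['contact_force'].round(1),s['tcp_pos'])
cv2.imwrite('pics/j_w.png',imaging.capture('wrist'))
```

```text
True 26.925 0.4049613374040015 [ 1.3 -1.4  2. ] [ 461.32907496 -190.91312917   29.6678151 ]
```

View pics/j_w.png

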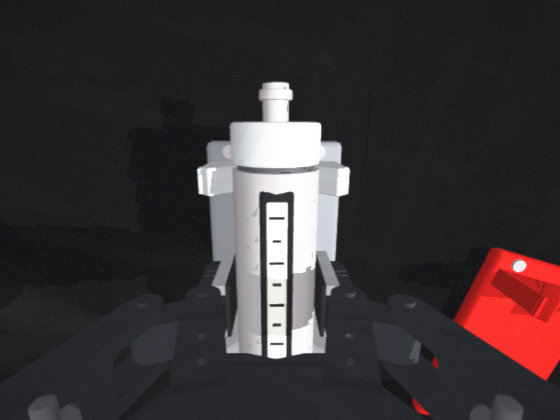

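Run:
```python
from look import *
o=[np.pi,0,np.pi+np.radians(15.1)]
bot.dwell(.2);s=bot.get_state();p=s['tcp_pos'];print(s['contact_force'].round(1),p)
R=np.array([-np.sin(np.radians(15.1)),np.cos(np.radians(15.1))])
hit=bot.movel([461.2,-190.5,p[2]-.8],o,max_speed=8,threshold=10);bot.dwell(.2)
s=bot.get_state();print(hit,s['t'],s['contact_force'].round(1),'lat',s['contact_force'][:2]@R,s['tcp_pos'],s['wrist_torque'].round(2))
```

```text
[ 1.8 -2.7  3. ] [ 461.28881026 -190.87851753   29.61901896]
False 27.6917 [ 0.2 -2.9  6.4] lat -2.8813158986503553 [ 461.47644726 -191.17124369   29.28897507] [-0.51 -0.04  0.01]
```

Run:
```python
from look import *
o=[np.pi,0,np.pi+np.radians(15.1)]
R=np.array([-np.sin(np.radians(15.1)),np.cos(np.radians(15.1))])
for k,z in ((1.2,29.0),(1.5,28.4)):
    hit=bot.movel([*(np.array([461.2,-190.5])-k*R),z],o,max_speed=8,threshold=10);bot.dwell(.25)
    s=bot.get_state();print(hit,s['t'],s['contact_force'].round(1),'lat',s['contact_force'][:2]@R,s['tcp_pos'],s['wrist_torque'].round(2))
```

```text
False 28.2417 [ 1.8 -1.2  3. ] lat -1.6750631845362034 [ 461.41253157 -191.58525862   28.96150089] [-0.27 -0.16 -0.05]
False 28.7417 [ 0.3 -1.1  7.2] lat -1.14006848080313 [ 461.54226484 -191.83882422   28.67134756] [-0.11  0.02 -0.13]
```

Run:
```python
from look import *
bot.grip(0.65,20);bot.dwell(.3)
s=bot.get_state();p=s['tcp_pos'];print(s['t'],s['contact_force'].round(1),s['opening'])
bot.movel([p[0],p[1],110],max_speed=80);bot.dwell(.2)
m=imaging.camera_model('wrist');pickle.dump(m,open('k_w.pkl','wb'))
im=imaging.capture('wrist');cv2.imwrite('pics/k_w.png',im)
print(bot.get_state()['t'])
```

```text
29.375 [ 0.4 -0.1 -0. ] 0.6503108463350945
30.7917
```

View pics/k_w.png

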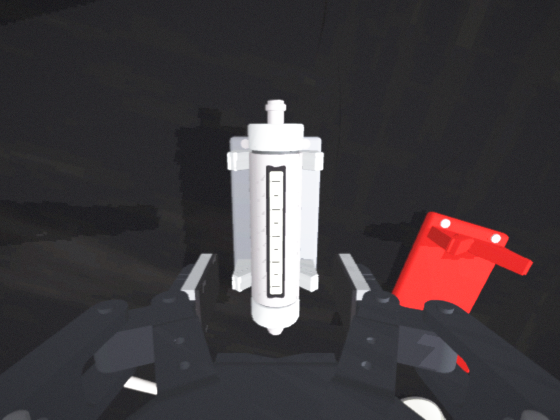

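Run:
```python
from look import *
m=pickle.load(open('k_w.pkl','rb'));im=cv2.imread('pics/k_w.png');g=cv2.cvtColor(im,cv2.COLOR_BGR2GRAY)
for v in(180,215,245): print(g[v-1:v+2,240:312].mean(0).round().astype(int).tolist())
bot.move_ptp([480,0,260],[np.pi,0,np.pi]);bot.dwell(.1)
cv2.imwrite('pics/l_t.png',imaging.capture('top'));cv2.imwrite('pics/l_s.png',imaging.capture('scene'))
t=cv2.imread('pics/l_t.png');s=cv2.imread('pics/l_s.png')
cv2.imwrite('pics/l_z.png',np.hstack([zoom(t,350,210,80,100,4.8),zoom(s,310,240,80,100,4.8)]))
P=onz(m,[[276,101],[276,333]],43);print('nipples',P.round(1).tolist(),P.mean(0))
P=onz(m,[[276,167],[276,297]],61);print('frame',P.round(1).tolist(),P.mean(0)); print(bot.get_state()['t'])
```

```text
[184, 184, 186, 185, 185, 184, 185, 183, 178, 171, 174, 181, 189, 195, 198, 204, 209, 214, 219, 226, 227, 225, 228, 235, 244, 227, 99, 63, 83, 166, 247, 250, 228, 224, 225, 225, 225, 225, 225, 231, 252, 255, 247, 115, 78, 135, 249, 255, 255, 255, 255, 255, 255, 255, 255, 255, 255, 255, 255, 255, 254, 252, 246, 245, 245, 245, 245, 245, 245, 245, 244, 245]
[182, 183, 182, 183, 181, 182, 183, 182, 183, 178, 175, 177, 184, 192, 196, 201, 205, 212, 217, 223, 230, 233, 233, 236, 240, 228, 119, 66, 73, 147, 253, 255, 255, 255, 255, 255, 255, 255, 255, 255, 255, 255, 216, 87, 93, 204, 254, 255, 255, 255, 255, 255, 255, 255, 255, 255, 255, 255, 255, 254, 253, 246, 244, 244, 244, 244, 244, 244, 244, 244, 244, 244]
[179, 180, 180, 181, 180, 179, 180, 180, 180, 179, 176, 172, 179, 188, 194, 199, 204, 210, 217, 223, 229, 233, 235, 231, 232, 231, 151, 75, 71, 144, 253, 255, 255, 255, 255, 255, 255, 255, 255, 255, 255, 255, 177, 69, 105, 234, 255, 255, 255, 255, 255, 255, 255, 255, 255, 255, 255, 255, 255, 254, 247, 243, 243, 243, 243, 243, 243, 243, 243, 243, 244, 243]
nipples [[381.0, -211.4, 43.0], [545.8, -167.0, 43.0]] [ 463.40535286 -189.16039208   43.        ]
frame [[419.0, -201.2, 61.0], [505.1, -178.0, 61.0]] [ 462.0350299  -189.59714143   61.        ]
31.9583
```

View pics/l_z.png

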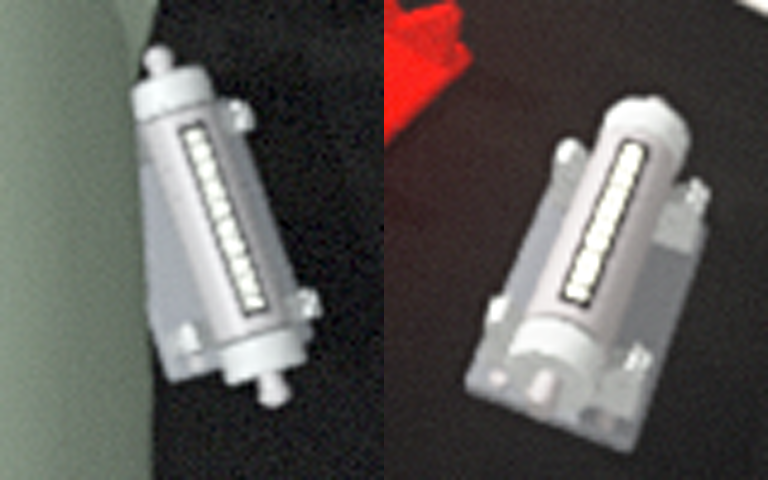

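View pics/l_t.png

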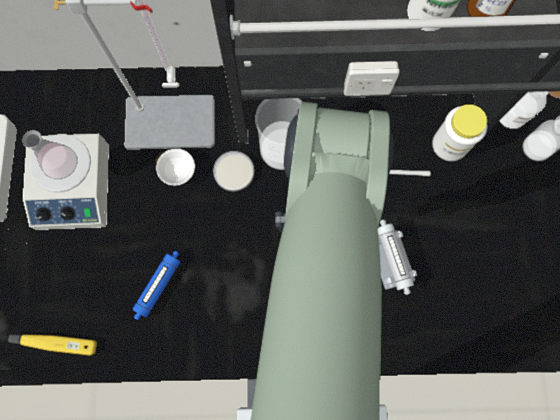

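Run:
```python
from look import *
m=pickle.load(open('k_w.pkl','rb'))
E=[(180,249.2,301.5,265.5,285.3),(215,250,300.5,265.8,284.9),(245,251,299.8,266.2,284.6)]
P=onz(m,[[(l+r)/2,v] for v,l,r,_,_ in E],43)
f=np.polyfit(P[:,0],P[:,1],1);print('yaw',np.degrees(np.arctan(f[0])),'y at 461.2',np.polyval(f,461.2))
A=[400,np.polyval(f,400),43];B=[520,np.polyval(f,520),43]
for v,l,r,a,b in E:
    q=cyl(m,[[a,v],[b,v],[l,v],[r,v]],A,B);print(q[:,0].round(1),q[:2,0].mean())
```

```text
yaw 15.08856038642194 y at 461.2 -190.23347589774062
[-19.9  20.1 -72.8  73.5] 0.11591885820373804
[-19.9  19.8 -73.   71.2] -0.044795155108356965
[-19.6  19.7 -70.2  70.8] 0.018385222266028123
```

Run:
```python
from look import *
mt=imaging.camera_model('top');ms=imaging.camera_model('scene')
t=np.array([[192,126],[257,312]])/4.8+[350,210]-.4;s=np.array([[252,143],[191,303]])/4.8+[310,240]-.4
print(tri(mt,t,ms,s).round(1))
a=cv2.imread('pics/a_scene.png').astype(int);b=cv2.imread('pics/l_s.png').astype(int)
cv2.imwrite('pics/m_d.png',np.hstack([np.abs(a-b)[60:360,:400].astype(np.uint8),b[60:360,:400].astype(np.uint8)]))
```

```text
[[ 5.038e+02 -1.792e+02  6.130e+01  6.000e-01]
 [ 4.192e+02 -2.024e+02  6.020e+01  2.000e-01]]
```

View pics/m_d.png

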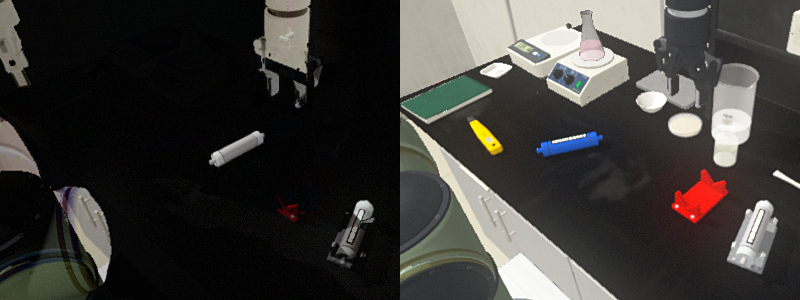

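Run:
```python
from bench import bot
print(bot.sign_off(), bot.get_state()['t'])
```

```text
the job is handed in; nothing more can be done
the job is handed in; nothing more can be done
```

The tube is in the grey cradle with its window facing up. I handed the job in with the clock at about 32 s and the gripper clear of everything.

- **Rolling:** Four light strokes on top rolled the tube about 128° toward −y. It came to rest with the window within about 0.5° of straight up, before any lifting.
- **Placing:** I gripped it at mid-length and lowered it until it touched. I shifted it about 1.5 mm to take out a small sideways force, then let go.
- **Last checks:** The window is within about 0.2° of up, and its surface is at 60–61 mm in two views (61 mm expected when seated). The tube's yaw is 15.1°, matching the cradle, and it is lengthwise central to about 1 mm by the window.
- **Disagreements:** The outer nipple tips put the tube's centre about 2.5 mm off, so the views differ by 1–2 mm.
- **Other objects:** In the before/after scene pictures, the bottle and petri dish show no change. The spatula was outside that comparison, but the arm did not go near it at worktop height. The only other difference is a patch on the red cradle, which I took for shadow and did not check further.

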